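# Carry a ball dish by its carrying bar and swing its spout over the parts bin

## Task

The washed steel ball in the dish is to go back to its parts bin, and neither dish nor ball may be touched by the gripper: pick up the carrying bar by its grip, lay it across the two hooks of the dish and twist it anticlockwise (seen from above) home under both hook lips. Lift the dish straight up clear of its stand, then turn it a quarter turn anticlockwise and bring it towards the parts bin beside the stand until its spout is over the bin, level and smoothly, so that the loose ball stays in the middle of the dish all the way. Finish while holding it there by the bar, level and still, at least 5 cm above where it stood, with nothing else carrying it and without tipping the ball out; leave the bin and the other things on the bench alone.

Things in the scene. Friction and masses are not known exactly. Their poses are not given: they have to be found in the camera images.
- stand: Draining stand, fixed: square sheet-steel tray 186x186x14 mm with four posts (tops 30 mm above the bench) that carry the dish and, on the diagonals just outside the dish's rim, four locating pins 7 mm thick (tops at 38 mm). Origin: centre of the underside, on the bench; z up. The parts bin stands about 200 mm away on its +x side.
- dish: Aluminium dish, 156 mm across, 0.4 kg, loose and centred on the stand's posts, at the start turned a quarter turn clockwise from the stand (dish +x along stand -y). Origin: centre of the flat underside, z up. Top dished: 3 mm above the underside in the middle, rising by r*r/(400 mm); rim bead to 21 mm. A spout leads out at +x. Two steel hooks for the bar stand on the rim at y = +70 and -70 mm.
- hook_a (a point): Top of the ledge of the hook at dish y = +70 mm, at dish x = 0, z = 45 mm. Seen along y the hook (6 mm thick) is a C open to dish +x: ledge from x = -16 to +39 mm, back wall face at x = -10.5, lip above from x = -16 to +15 with its underside at z = 66 and top at 72, and a tooth at the lip's free end (x = 11 to 15) hanging down to z = 63 (all from the dish's origin).
- hook_b (a point): The same on the hook at dish y = -70 mm, which is hook a turned half round (open to dish -x). Lower the bar onto both ledges pointing 25 degrees clockwise of the dish's y axis, clear of the lips, bar underside at dish z 45 to 50 mm to pass below the teeth; twist anticlockwise until along dish y. Raised, it seats under the lips behind the teeth (underside at z = 54 mm; 2 to 3 mm play sideways).
- carry_bar: Straight flat steel bar 190 mm long (its y), 16 mm wide (x), 12 mm high, 0.22 kg, with an upright black grip on the middle of its top: 22 mm thick (x), 54 mm long (y), from 17 to 51 mm above the bar's underside; below it a steel foot 26x62 mm, 12 to 17.5 mm. Origin: centre of the underside. Lies loose on the bench, grip up; the same when turned half round.
- ball: Loose polished steel ball, 25 mm, 64 g, resting in the middle of the dish; origin: its centre. It rolls easily.
- parts_bin: Open-topped parts bin next to the stand, empty but for a few flat small parts, loose: 110 mm (x) by 85 mm (y), back wall 50 mm high at +x, side walls 40 mm, low front wall 27 mm at -x, the front turned to the stand. Origin: centre of the underside, z up.
- spout (a point): Point at the outer end of the spout, 98 mm from the axis of the dish, 15 mm above its underside.
- dish_centre (a point): Lowest point of the dished top, on the axis of the dish, 3 mm above its underside.
- brass_blank: Turned brass blank, 35 mm across, 60 mm high, standing, a bystander at the right; origin: centre of its underside.
- tape_masking: Roll of masking tape, 106x104x25 mm, lying flat, a bystander at the left; origin: centre of its underside.

How it is judged:
On the way, in this order (a step that is already met when the one before it is completed fails the run):
1. the carrying bar lies across both hooks, twisted home under the lips, the dish still on its stand (angle between the y axis of carry_bar and the y axis of dish, either way round below 0.12 rad and x of carry_bar in the frame of dish between -0.007 and 0.007 m and y of carry_bar in the frame of dish between -0.018 and 0.018 m and z of carry_bar in the frame of dish between 0.042 and 0.057 m and z of dish in the frame of stand below 0.034 m), for 0.1 s.
2. the dish hangs on the bar, clear of the stand, not yet turned (z of dish in the frame of stand above 0.05 m and contact force between dish and stand below 0.1 N and angle between the x axis of dish and the y axis of stand, either way round below 0.35 rad), for 0.1 s.
At the end, for the whole second after the job is handed in: The gripper holds the bar, seated under both lips, and nothing else carries the dish: 48 mm or more above the posts, a quarter turn (11 degrees) from its start, level (5 degrees), still, spout end above the parts bin, ball at rest within 18 mm of the dish's centre (z of dish in the frame of stand above 0.078 m and angle between the x axis of dish and the x axis of stand, either way round below 0.2 rad and x of spout in the frame of parts_bin between -0.053 and 0.053 m and y of spout in the frame of parts_bin between -0.04 and 0.04 m and x of dish in the frame of parts_bin below -0.05 m and angle between dish's own z axis and vertical below 0.09 rad and horizontal distance between ball and dish_centre below 0.018 m and height (world z) of ball above 0.09 m and linear speed of ball below 0.05 m/s and linear speed of dish below 0.03 m/s and z of carry_bar in the frame of dish between 0.048 and 0.057 m and contact force between carry_bar and the fingers above 1 N and contact force between carry_bar and dish above 1 N and contact force between dish and stand below 0.1 N and contact force between dish and parts_bin below 0.1 N and contact force between dish and the arm below 0.1 N and contact force between dish and the fingers below 0.1 N); the arm keeps its last pose, push and grip.
It fails at once if the ball strayed more than 35 mm from the centre of the dish (distance between ball and dish_centre above 0.038 m).
It fails at once if the dish was tipped by more than 15 degrees (angle between dish's own z axis and vertical above 0.26 rad).
It fails at once if the gripper or arm touched the dish or the ball (contact force between any of the fingers, the arm and dish above 0.5 N or contact force between any of the fingers, the arm and ball above 0.2 N).
It fails at once if the parts bin or another thing on the bench was moved (distance of any of parts_bin, tape_masking, brass_blank from where it was at the start of the episode above 0.02 m).
It also fails if it takes over 64 s, if anything falls off the work surface, if the arm or the gripper's body presses on something with over 40 N, if the wrist force passes 120 N, or if a joint passes its speed limit or range.

## Robot

A 7-joint arm with a two-finger parallel gripper is mounted at the origin on a cart in front of the work surface, level with it; the furniture and walls round the work are solid. World frame = base frame: x ahead of the robot, y to its left, z up, the work surface at z = 0. Lengths are in m, angles in rad, forces in N, time in s.
With the tool pointing down it reaches from about 0.4 to 0.9 m from the base axis. Payload 5.5 kg.
Tool frame: the origin (TCP) lies at the very end of the fingers, on their centre line; the grasp point (between the pads) lies 19 mm behind it; z points along the fingers, y is the line along which they close (so a half turn about z gives the same grasp; the last joint's range is limited). The gripper opens to 92 mm and grips with 3 to 60 N. Pads are 19 mm wide; open, the fingers measure 130 mm over their backs; the gripper's body (75 mm by 190 mm) begins 47 mm behind the grasp point.
Start: joints at [1.545, 0.501, -0.427, 1.55, 0.221, 1.138, -0.21], TCP at [0.185, -0.623, 0.227] pointing down, gripper open.
Joint ranges: [-2.88, 2.88], [-0.31, 2.03], [-1.54, 1.56], [0.2, 2.42], [-1.41, 4.55], [0.19, 2.02], [-2.57, 2.57]. Speed limits (rad/s): [2.57, 2.57, 3.14, 3.14, 3.14, 3.14, 3.14].

## Interface

Orientations are given as a unit quaternion [x, y, z, w].
In Python, from cell import r gives the robot as it stands.
- The arm moves only by the shell command python3 shift.py [FORCE], which reads ROWS from standard input. ROWS is a JSON object whose key "plan" holds a list of rows, 1 to 12 of them, each of 5 numbers: dx, dy, dz in m, then a turn about the tool's z in rad, then the finger opening in m; each row shifts and turns the commanded pose from where the row before left it, along the tool's axes as they then stand; what a row does not reach is not made up. A row lasts 1/8 s, in which the tool goes at most 0.0625 m and 0.188 rad, less where a joint would pass 70% of its speed; a pose out of reach is approached as far as the arm can. The fingers move at their own pace and stop on an object; FORCE is the grip in N (left out, the last holds). Time passes only in rows, so rows that do not move let the fingers close. It prints the time, the measured TCP pose, the force, the opening and the grip force at its end. Input that does not fit is refused with a message, and nothing moves.
- r.get_obs(): the state, without advancing time (a new reading comes with each control period).
- r.camera(name): name is "scene" or "top"; returns a dict with "pixels" (480x640x3 uint8, red, green, blue), "intrinsics" (3x3 intrinsics, pixels), "rvec" (rotation vector, rad) and "tvec" (3), from world to camera coordinates, as OpenCV has them. Camera axes: x right, y down, z forward; pixel columns grow to the right and rows downward; lengths in m; the calibration is good to about 2 mm. A picture is of the moment at which its call begins. There is no depth.
- r.close_job(): hands the job in; it is judged then, once.
The state is a dict: "t": time; "q": joint angles; "joint_velocities": joint speeds; "joint_torque": joint torques, N m; "tool_pos": TCP position; "orientation": TCP orientation; "contact_force": force on the tool from outside, world axes, zero at the start; "ft_torque": the same for the moment, N m; "finger_gap": finger opening in m; "grasp_force": force on a finger pad.
Only numpy, scipy, OpenCV 4.12 (cv2) and the standard library are available. Lean on these libraries where they do the work, as an engineer would, in place of code of your own. Each camera call takes 0.05 s, during which the arm holds its last target. There are 200 camera calls.

## Working session

There is one attempt and no reset: what is moved stays moved. The work goes in short steps, Python scripts to look and compute and a shell command to move; the robot and the scene stay as the last step left them, time stands still between calls to the robot, and variables do not carry over. Pictures are saved under pics/ and viewed, at most 10 in all, crops included, and the job is handed in when it is done.

```bash
ls; mkdir -p pics; python3 - <<'E'
from cell import r
import cv2,numpy as np
np.set_printoptions(precision=4,suppress=True)
for n in("scene","top"):
    c=r.camera(n);cv2.imwrite(f"pics/{n}0.png",c["pixels"][...,::-1])
    R=cv2.Rodrigues(np.array(c["rvec"]))[0];print(n,c["intrinsics"],-R.T@np.array(c["tvec"]).ravel(),R)
print(r.get_obs())
E
```

```text
cell.py
pics
shift.py
scene [[567.2944   0.     328.2428]
 [  0.     567.2944 239.0526]
 [  0.       0.       1.    ]] [-0.4067 -1.0224  0.752 ] [[ 0.737  -0.6757  0.0156]
 [-0.2758 -0.3217 -0.9058]
 [ 0.6171  0.6632 -0.4234]]
top [[453.0091   0.     315.6122]
 [  0.     453.0091 243.0102]
 [  0.       0.       1.    ]] [0.3804 0.0215 1.4758] [[-0.0202 -0.9997  0.0148]
 [-0.9918  0.0182 -0.1263]
 [ 0.126  -0.0172 -0.9919]]
{'t': 0.1, 'q': array([ 1.5452,  0.5018, -0.4268,  1.5513,  0.2208,  1.1383, -0.2103]), 'joint_velocities': array([-0.002 , -0.0036,  0.0002, -0.0043, -0.001 , -0.0005,  0.0001]), 'joint_torque': array([ -0.0116, -56.7872,  -5.8389, -27.9914,  -0.0692,   0.0242,
         0.    ]), 'tool_pos': array([ 0.1849, -0.6225,  0.2258]), 'orientation': array([ 0.9896,  0.1439, -0.0001, -0.0009]), 'contact_force': array([ 0.387 ,  0.0394, -0.7803]), 'ft_torque': array([ 0.0431, -0.0009, -0.0071]), 'grasp_force': 0.0, 'finger_gap': 0.09152486841726236}
```

View pics/top0.png

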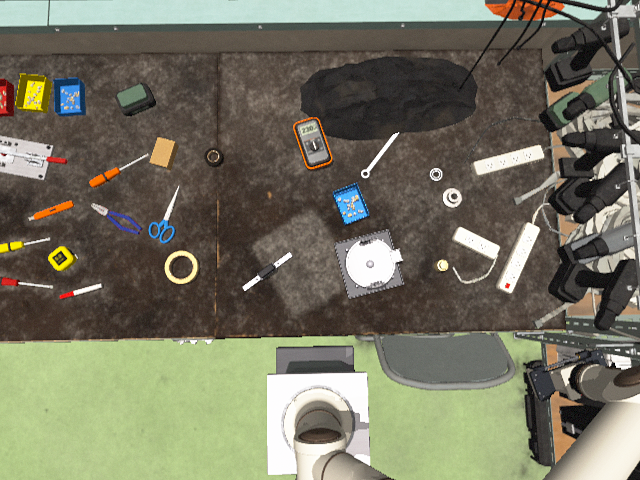

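View pics/scene0.png

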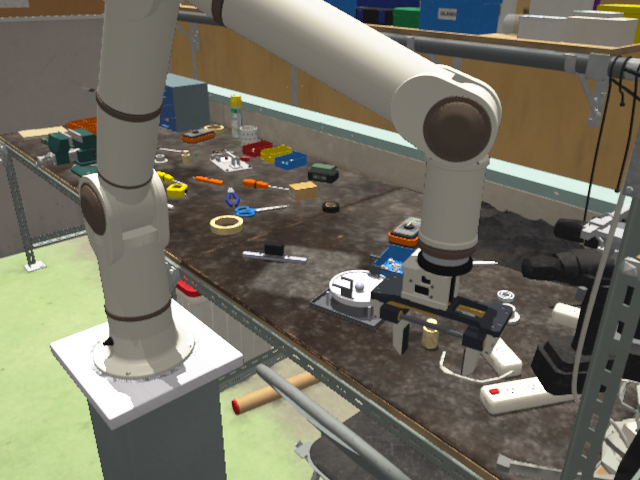

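The top view shows the bar at about (267,272), the dish at (370,264) with its spout at (399,256), the bin at (351,203), the tape at (181,267) and the blank at (443,266). The scene view shows the gripper over the right end, partly hiding the dish and bin. I'll enlarge the working area next.

```bash
cat > h.py <<'E'
from cell import r
import cv2,numpy as np
np.set_printoptions(precision=4,suppress=True)
def ray(c,uv,z):
    K=np.array(c["intrinsics"]);R=cv2.Rodrigues(np.array(c["rvec"]))[0]
    o=-R.T@np.array(c["tvec"]).ravel()
    uv=np.atleast_2d(uv).astype(float)
    d=np.c_[(uv-K[:2,2])/K[0,0],np.ones(len(uv))]@R
    return o+d*((z-o[2])/d[:,2:])
def proj(c,P):
    return cv2.projectPoints(np.atleast_2d(P).astype(float),np.array(c["rvec"]),np.array(c["tvec"]),np.array(c["intrinsics"]),None)[0].reshape(-1,2)
def tool():
    from scipy.spatial.transform import Rotation as Ro
    o=r.get_obs();return o,np.array(o["tool_pos"]),Ro.from_quat(o["orientation"]).as_matrix()
E
python3 - <<'E'
import cv2
a=cv2.imread("pics/top0.png")[175:305,235:420]
a=cv2.resize(a,None,fx=4.3,fy=4.3,interpolation=cv2.INTER_NEAREST);cv2.imwrite("pics/crop1.png",a)
E
```

```text
(no output)
```

View pics/crop1.png

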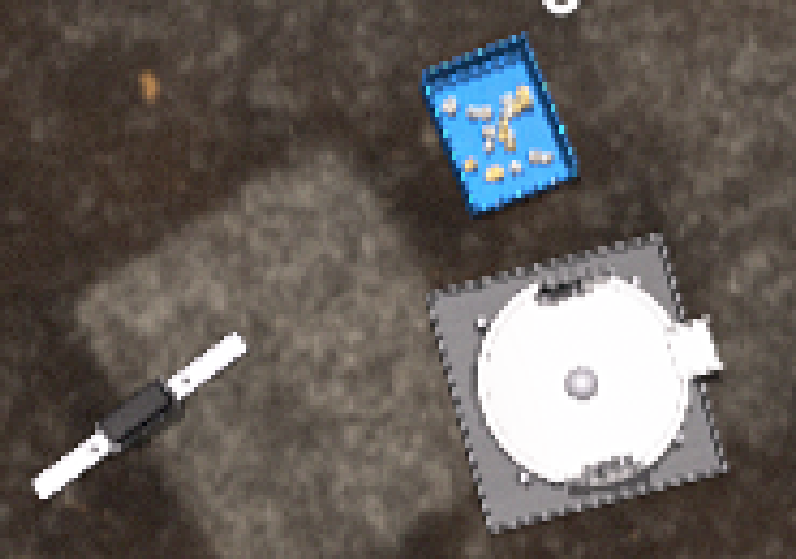

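The crop shows the tray corners near (432,290), (660,236), (728,468) and (492,532), the ball at (582,382), the spout at the right at (705,345), hooks at top and bottom, and the bar from (38,488) to (240,345). I'll measure these now.

```bash
cat > m.py <<'E'
from h import *
c=r.camera("top");im=c["pixels"].astype(int);g=im.min(2)
off=np.array([235,175])
def full(p):return (np.array(p,float)+.5)/4.3-.5+off
# bar: bright steel pixels
def comps(mask,box):
    x0,y0,x1,y1=box;m=np.zeros(mask.shape,np.uint8);m[y0:y1,x0:x1]=mask[y0:y1,x0:x1];return m
m=comps(g>170,(238,248,296,295));ys,xs=np.nonzero(m)
p=np.c_[xs,ys].astype(float);P=ray(c,p,.012)[:,:2]
(cx,cy),(w,h),a=cv2.minAreaRect(P.astype(np.float32)*1000);print("bar rect mm",cx,cy,w,h,a,len(p))
U=np.linalg.svd(P-P.mean(0))[2][0];U*=np.sign(U[0]);t=(P-P.mean(0))@U;mid=P.mean(0)+U*(t.min()+t.max())/2
print("bar dir",U,np.degrees(np.arctan2(U[1],U[0])),"mid",mid,"len",np.ptp(t),"mean",P.mean(0))
# grip: dark pixels near middle
q=proj(c,[*mid,.051])[0];print("grip top expected px",q)
# stand corners
S=ray(c,full([(432,290),(660,236),(728,468),(492,532)]),.014)[:,:2]
print("stand",S,S.mean(0),[np.linalg.norm(S[i]-S[i-1]) for i in range(4)])
e=(S[0]+S[1]-S[2]-S[3]);print("stand x ang",np.degrees(np.arctan2(e[1],e[0])))
e=(S[0]+S[3]-S[2]-S[1]);print("stand y ang-90",np.degrees(np.arctan2(e[1],e[0]))-90)
# ball
print("ball",ray(c,full((582,382)),.0455))
# dish white
m=comps(g>175,(340,230,405,292));cs=max(cv2.findContours(m,0,1)[0],key=cv2.contourArea)
(u,v),R=cv2.minEnclosingCircle(cs)
hull=ray(c,cs[:,0],.051)[:,:2]
B=ray(c,full((582,382)),.0455)[0,:2]
d=np.linalg.norm(hull-B,axis=1);k=(d>.068)&(d<.085)
A=np.c_[2*hull[k],np.ones(k.sum())];s=np.linalg.lstsq(A,(hull[k]**2).sum(1),rcond=None)[0];print("dish circ",s[:2],np.sqrt(s[2]+s[:2]@s[:2]),k.sum())
sp=ray(c,full([(692,322),(711,320),(722,367),(700,375)]),.045)[:,:2];print("spout",sp,sp.mean(0),np.degrees(np.arctan2(*(sp.mean(0)-s[:2])[::-1])))
# bin
b=comps((im[...,2]>im[...,0]+60),(325,178,375,230));cs=max(cv2.findContours(b,0,1)[0],key=cv2.contourArea)
Q=ray(c,cs[:,0],.03)[:,:2];print("bin rect",cv2.minAreaRect(Q.astype(np.float32)*1000))
E
python3 m.py
```

```text
bar rect mm 478.3166809082031 155.41677856445312 16.950939178466797 189.01205444335938 35.74554443359375 205
bar dir [ 0.5841 -0.8117] -54.26217263721811 mid [0.4783 0.1554] len 0.18901105257005615 mean [0.4783 0.1555]
grip top expected px [265.683  270.1629]
stand [[ 0.5681 -0.0673]
 [ 0.6063 -0.242 ]
 [ 0.4294 -0.286 ]
 [ 0.3853 -0.1074]] [ 0.4973 -0.1757] [np.float64(0.18710565979226534), np.float64(0.1788789787108228), np.float64(0.18233447465906355), np.float64(0.18399496083917535)]
stand x ang 13.161197508329954
stand y ang-90 13.114917693035125
ball [[ 0.4936 -0.1743  0.0455]]
dish circ [ 0.4955 -0.1744] 0.07716455065862296 121
spout [[ 0.5367 -0.2576]
 [ 0.5379 -0.2718]
 [ 0.5028 -0.2784]
 [ 0.4972 -0.2618]] [ 0.5186 -0.2674] -76.0322686001575
bin rect ((692.15234375, -119.27692413330078), (119.98097229003906, 89.30975341796875), 19.63494300842285)
```

Bar length measures 189 mm, dish radius 77 mm and tray side about 184 mm, all consistent with the given sizes. I'll grip across the grip's 54 mm length, because that keeps joint 7 in range for the whole 157° turn. First, over to the bar.

```bash
echo '{"plan":[[0.05,-0.0275,0,0,0.09],[0.05,-0.0275,0,0,0.09],[0.05,-0.0275,0,0,0.09],[0.05,-0.0275,0,0,0.09],[0.05,-0.0275,0,0,0.09],[0.05,-0.0275,0,0,0.09],[0.05,-0.0275,0,0,0.09],[0.044,-0.0275,0,0,0.09]]}' | python3 shift.py && echo '{"plan":[[0.0135,-0.055,0,0,0.09],[0.0135,-0.055,0,0,0.09],[0.0135,-0.055,0,0,0.09],[0.0135,-0.055,0,0,0.09],[0.0135,-0.055,0,0,0.09],[0.0135,-0.055,0,0,0.09],[0.0135,-0.055,0,-0.17,0.09],[0.0135,-0.055,0,-0.165,0.09],[0,0,0,0,0.09]]}' | python3 shift.py
cat > goto.py <<'E'
from h import *
import sys
# target TCP x y z and yaw(deg) of tool x -> tool axes shift
x,y,z,a=map(float,sys.argv[1:5]);o,p,R=tool()
d=R.T@(np.array([x,y,z])-p);w=np.degrees(np.arctan2(R[1,0],R[0,0]))
print("t",round(o["t"],2),"shift",d,"turn",-np.radians((a-w+180)%360-180),"yaw",w,"tilt",R[:,2],"p",p,"q",o["q"],"gap",o["finger_gap"],"F",o["contact_force"],"T",o["ft_torque"],"G",o["grasp_force"])
E
python3 goto.py .4783 .1554 .1 35.74
```

```text
t: 1.15
tool_pos: [0.5014, -0.2982, 0.2267]
orientation: [0.99, 0.144, 0.0, -0.0]
contact_force: [0.2, 0.5, 0.0]
finger_gap: 0.0899
grasp_force: 0.0
t: 2.28
tool_pos: [0.467, 0.1568, 0.2271]
orientation: [0.95, 0.312, 0.0, -0.001]
contact_force: [0.5, -0.0, 0.4]
finger_gap: 0.0902
grasp_force: 0.0
t 2.27 shift [0.0081 0.008  0.1271] turn 0.010343568371116956 yaw 36.33264281277 tilt [ 0.0001  0.0024 -1.    ] p [0.467  0.1568 0.2271] q [ 0.3787  0.2903 -0.8796  1.9266  0.2561  1.0402 -1.5479] gap 0.09019029815187544 F [ 0.5236 -0.0048  0.444 ] T [-0.0773 -0.0266  0.0194] G 0.0
```

```bash
echo '{"plan":[[0.0081,0.008,0.05,0.01,0.09],[0,0,0.05,0,0.09],[0,0,0,0,0.09],[0,0,0,0,0.09]]}' | python3 shift.py ; python3 goto.py .4783 .1554 .022 35.74; python3 - <<'E'
from h import *
c=r.camera("scene");cv2.imwrite("pics/scene1.png",c["pixels"][...,::-1])
for n,P in dict(bar=(.4783,.1554,.012),ball=(.495,-.1745,.0455),bin=(.69,-.12,.03)).items():print(n,proj(c,P))
cv2.imwrite("pics/scene1c.png",cv2.resize(c["pixels"][215:365,220:470,::-1],None,fx=3.2,fy=3.2,interpolation=cv2.INTER_NEAREST))
E
```

```text
t: 2.78
tool_pos: [0.4809, 0.1497, 0.128]
orientation: [0.953, 0.302, 0.001, -0.0]
contact_force: [0.9, 0.2, 1.5]
finger_gap: 0.09
grasp_force: 0.0
t 2.77 shift [ 0.001  -0.0062  0.106 ] turn -0.010518469962570973 yaw 35.137336064209556 tilt [ 0.0011  0.0005 -1.    ] p [0.4809 0.1497 0.128 ] q [ 0.289   0.4523 -0.7848  1.9922  0.419   0.862  -1.6822] gap 0.09001717278718548 F [0.8555 0.1787 1.5284] T [ 0.002  -0.0554 -0.0284] G 0.0
bar [[274.5713 255.4222]]
ball [[360.4633 286.4688]]
bin [[395.4042 261.0283]]
```

View pics/scene1c.png

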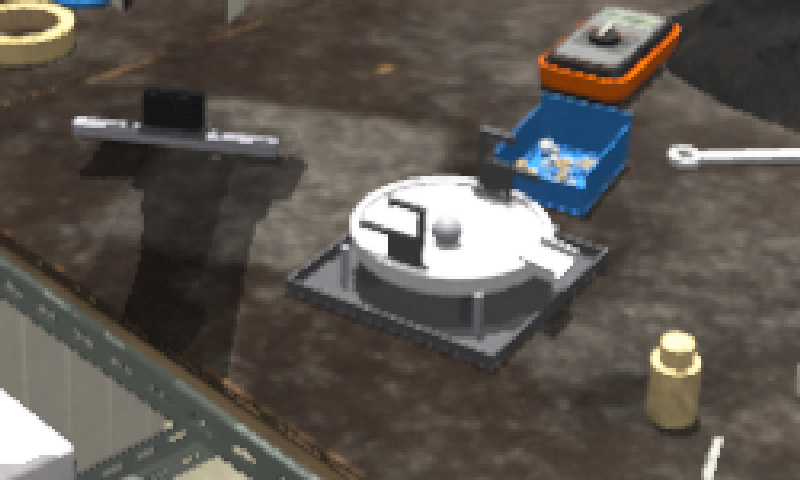

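The scene crop shows the ball at full pixel (359.4,287.3) against a predicted (360.5,286.5), and the bar middle near (275,256) against (274.6,255.4). Both agree. Descending and gripping.

```bash
echo '{"plan":[[0.001,-0.006,0.03,-0.01,0.09],[0,0,0.03,0,0.09],[0,0,0.03,0,0.09],[0,0,0.016,0,0.09],[0,0,0,0,0.09],[0,0,0,0,0.09]]}' | python3 shift.py ; python3 goto.py .4783 .1554 .022 35.74
```

```text
t: 3.58
tool_pos: [0.4786, 0.1555, 0.0221]
orientation: [0.952, 0.307, 0.001, 0.0]
contact_force: [-0.1, 0.3, 0.2]
finger_gap: 0.0902
grasp_force: 0.0
t 3.58 shift [-0.0003 -0.0001  0.0001] turn -5.147926775265864e-05 yaw 35.737050455225344 tilt [ 0.0023  0.0006 -1.    ] p [0.4786 0.1555 0.0221] q [ 0.1589  0.6193 -0.6487  2.0433  0.6006  0.6702 -1.833 ] gap 0.09015265498969895 F [-0.1251  0.2554  0.1747] T [ 0.0188 -0.0643 -0.0294] G 0.0
```

Close with 55 N, then lift straight up.

```bash
echo '{"plan":[[0,0,0,0,0.04],[0,0,0,0,0.04],[0,0,0,0,0.04],[0,0,0,0,0.04],[0,0,0,0,0.04],[0,0,0,0,0.04]]}' | python3 shift.py 55; echo '{"plan":[[0,0,-0.02,0,0.04],[0,0,-0.05,0,0.04],[0,0,-0.05,0,0.04],[0,0,-0.05,0,0.04],[0,0,0,0,0.04],[0,0,0,0,0.04]]}' | python3 shift.py ; python3 goto.py .495 -.1745 .2 78.1
```

```text
t: 4.32
tool_pos: [0.4775, 0.155, 0.0208]
orientation: [0.952, 0.307, -0.0, 0.0]
contact_force: [0.5, -0.2, 1.4]
finger_gap: 0.054
grasp_force: 55.0
t: 5.08
tool_pos: [0.4769, 0.1544, 0.1906]
orientation: [0.952, 0.307, -0.0, 0.0]
contact_force: [-0.1, 0.2, -1.2]
finger_gap: 0.0538
grasp_force: 55.0
t 5.08 shift [-0.1774  0.2776 -0.009 ] turn -0.7394470961285424 yaw 35.73280221863003 tilt [-0.0003 -0.0009 -1.    ] p [0.4769 0.1544 0.1906] q [ 0.3498  0.3617 -0.8576  1.9439  0.3287  0.9814 -1.6093] gap 0.05376573393118349 F [-0.0935  0.1734 -1.1581] T [-0.0424  0.0183 -0.0143] G 54.998329281806946
```

```bash
cat > d.py <<'E'
from h import *
def run():
    E=[]
    for n,ctr,w in(("top",(370,263.5),7),("scene",(359.5,287),8)):
        c=r.camera(n);g=c["pixels"].astype(int).min(2)
        x0,y0=int(ctr[0])-w,int(ctr[1])-w;s=g[y0:y0+2*w+1,x0:x0+2*w+1]
        bg=np.percentile(s,85);m=(s<bg-12).astype(np.uint8)
        k,l,st,ce=cv2.connectedComponentsWithStats(m);i=1+np.argmax(st[1:,4])
        print(n,"bg",bg,"box",st[i],"ball",ray(c,ce[i]+[x0,y0],.0455)[0,:2])
    c=r.camera("top");g=c["pixels"].astype(int).min(2)
    # rim: radial subpixel edges seen from the ball
    cen=np.array([.495,-.1745]);
    for z,lo,hi in((.051,.066,.088),):
        for it in range(3):
            pts=[]
            for a in np.radians(np.arange(0,360,3)):
                u=np.array([np.cos(a),np.sin(a)]);rr=np.arange(lo,hi,.0005)
                P=np.c_[cen+rr[:,None]*u,np.full(len(rr),z)];uv=proj(c,P).astype(np.float32)
                v=cv2.remap(g.astype(np.float32),uv[:,0],uv[:,1],cv2.INTER_LINEAR).ravel()
                k=np.where((v[:-1]>165)&(v[1:]<=165))[0]
                if len(k) and v[:10].min()>200: pts.append(cen+rr[k[0]]*u)
            pts=np.array(pts)
            for _ in range(4):
                A=np.c_[2*pts,np.ones(len(pts))];s=np.linalg.lstsq(A,(pts**2).sum(1),rcond=None)[0]
                R=np.sqrt(s[2]+s[:2]@s[:2]);e=np.linalg.norm(pts-s[:2],axis=1)-R
                pts=pts[abs(e)<max(.0015,2*e.std())]
            cen=s[:2]
        print("rim",cen,"R",R,"n",len(pts),"rms",e.std())
    # tray: minAreaRect of the grey tray + white dish against the dark bench
    im=c["pixels"].astype(int)
run()
E
python3 d.py
```

```text
top bg 252.0 box [ 3  3  8 10 59] ball [ 0.4927 -0.1731]
scene bg 255.0 box [  0   0  14  17 129] ball [ 0.4853 -0.1713]
rim [ 0.4969 -0.1746] R 0.0787171849227024 n 78 rms 0.000557663586398501
```

The rim fit is the most reliable, with R 78.7 against 78 mm and centre (0.4969,−0.1746). The tray corners give (0.4973,−0.1757); the ball blobs are biased by shadow, so I'm dropping them. Moving over the dish at height.

```bash
echo '{"plan":[[-0.025,0.04,0,0,0.04],[-0.025,0.04,0,0,0.04],[-0.025,0.04,0,0,0.04],[-0.025,0.04,0,0,0.04],[-0.025,0.04,0,0,0.04],[-0.025,0.04,0,0,0.04],[-0.026,0.038,0,0,0.04]]}' | python3 shift.py && echo '{"plan":[[0,0,0,-0.15,0.04],[0,0,0,-0.15,0.04],[0,0,0,-0.15,0.04],[0,0,0,-0.15,0.04],[0,0,0,-0.143,0.04],[0,0,0,0,0.04],[0,0,0,0,0.04],[0,0,0,0,0.04]]}' | python3 shift.py; python3 goto.py .4968 -.1747 .15 78.3
```

```text
t: 6.1
tool_pos: [0.4962, -0.1745, 0.1894]
orientation: [0.952, 0.307, -0.001, -0.001]
contact_force: [1.8, 0.5, -1.3]
finger_gap: 0.0536
grasp_force: 55.0
t: 7.1
tool_pos: [0.4969, -0.1733, 0.1905]
orientation: [0.776, 0.631, -0.0, -0.0]
contact_force: [1.5, -0.2, -2.6]
finger_gap: 0.054
grasp_force: 55.0
t 7.1 shift [-0.0014  0.0003  0.0405] turn -0.001106320391604619 yaw 78.23661251077178 tilt [-0.0004  0.0002 -1.    ] p [ 0.4969 -0.1733  0.1905] q [ 1.0122  0.4307 -0.9043  1.8855  0.3962  1.0164 -0.2673] gap 0.054029870619652996 F [ 1.4543 -0.2259 -2.5822] T [-0.0385 -0.0729 -0.0118] G 54.99841511249542
```

Down to just above the lips, then look from both cameras before going in.

```bash
echo '{"plan":[[-0.0014,0,0.03,0,0.04],[0,0,0.015,0,0.04],[0,0,0,0,0.04],[0,0,0,0,0.04],[0,0,0,0,0.04]]}' | python3 shift.py; python3 goto.py .4968 -.1747 .15 78.3; python3 - <<'E'
from h import *
import numpy as np
c=r.camera("scene");a=c["pixels"][230:330,300:433,::-1];a=cv2.resize(a,None,fx=4.5,fy=4.5,interpolation=cv2.INTER_CUBIC)
o,p,R=tool();z0=p[2]-.0208
def pt(x,y,z):return proj(c,p+R[:,0]*0+np.r_[(R[:2,0]*-1)*x+(R[:2,1]*-1)*y*-1,0]*1+np.r_[0,0,z0+z-p[2]])[0]
u=R[:,1]*-1  # bar y axis (towards -tool y)
for y in(-.095,.095):
    for s in(-.008,.008):
        q=proj(c,np.r_[(p+u*y+R[:,0]*s)[:2],z0])[0]
        cv2.circle(a,tuple(int(v) for v in(q-[300,230]+.5)*4.5),3,(0,0,255),1)
# predicted hook ledge corners
C=np.array([.4968,-.1747]);t=np.radians(13.3);dy=np.array([np.cos(t),np.sin(t)]);dx=np.array([np.sin(t),-np.cos(t)])
for s in(1,-1):
    for x,z in((-16,45),(39,45),(-16,72),(15,72),(15,63)):
        q=proj(c,np.r_[C+s*(dx*x+dy*70)/1000,.03+z/1000])[0]
        cv2.circle(a,tuple(int(v) for v in(q-[300,230]+.5)*4.5),3,(0,255,0),1)
cv2.imwrite("pics/s2.png",a)
E
```

```text
t: 7.72
tool_pos: [0.4974, -0.1749, 0.1466]
orientation: [0.775, 0.631, 0.0, 0.001]
contact_force: [-0.5, -0.6, -2.1]
finger_gap: 0.0535
grasp_force: 55.0
t 7.72 shift [ 0.     -0.0006 -0.0034] turn 0.0001949723794020441 yaw 78.31117109446137 tilt [ 0.0015 -0.0006 -1.    ] p [ 0.4974 -0.1749  0.1466] q [ 0.9746  0.4898 -0.8626  1.9222  0.4599  0.9371 -0.3145] gap 0.05348114793598816 F [-0.5289 -0.5901 -2.1274] T [-0.062  -0.1033  0.055 ] G 54.998318552970886
```

View pics/s2.png

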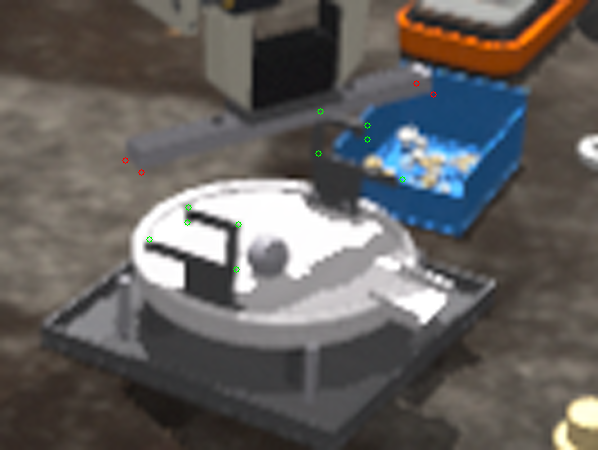

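Predicted hook points (green) lie within about 1 px (≈2 mm) of the real hooks, for example the near ledge tip at (147,245) against (149,240). The held bar's ends match the red points. Lowering to the ledges with 7 mm of lip clearance.

```bash
echo '{"plan":[[0,-0.0006,0.015,0,0.04],[0,0,0.015,0,0.04],[0,0,0.01,0,0.04],[0,0,0.008,0,0.04],[0,0,0,0,0.04],[0,0,0,0,0.04],[0,0,0,0,0.04]]}' | python3 shift.py; python3 goto.py .4968 -.1747 .0988 78.3
```

```text
t: 8.65
tool_pos: [0.4964, -0.1748, 0.0981]
orientation: [0.775, 0.631, 0.0, 0.0]
contact_force: [-0.5, 0.5, -2.8]
finger_gap: 0.0538
grasp_force: 55.0
t 8.65 shift [ 0.0001  0.0004 -0.0007] turn 0.0001912179170959603 yaw 78.31095597961686 tilt [ 0.0006 -0.0004 -1.    ] p [ 0.4964 -0.1748  0.0981] q [ 0.9276  0.5571 -0.8079  1.9557  0.5324  0.853  -0.3719] gap 0.0537620274539393 F [-0.5338  0.4835 -2.7653] T [ 0.0127 -0.088  -0.025 ] G 54.99827563762665
```

```bash
echo '{"plan":[[0,0,0,-0.07,0.04],[0,0,0,-0.07,0.04],[0,0,0,-0.07,0.04],[0,0,0,0,0.04],[0,0,0,0,0.04]]}' | python3 shift.py; python3 goto.py .4968 -.1747 .0988 103.3; python3 - <<'E'
from h import *
c=r.camera("scene");a=cv2.resize(c["pixels"][235:325,315:415,::-1],None,fx=6,fy=6,interpolation=cv2.INTER_CUBIC);cv2.imwrite("pics/s3.png",a)
E
```

```text
t: 9.28
tool_pos: [0.4962, -0.1748, 0.0979]
orientation: [0.706, 0.709, 0.0, 0.0]
contact_force: [0.1, -0.5, -1.8]
finger_gap: 0.0539
grasp_force: 55.0
t 9.28 shift [ 0.0001  0.0006 -0.0009] turn -0.2276549139117375 yaw 90.25633424744333 tilt [ 0.0003 -0.0002 -1.    ] p [ 0.4962 -0.1748  0.0979] q [ 0.9614  0.5766 -0.8554  1.955   0.5695  0.8685 -0.1936] gap 0.053873672557850645 F [ 0.0655 -0.4883 -1.7606] T [ 0.0093 -0.1072  0.0688] G 54.99836325645447
```

View pics/s3.png

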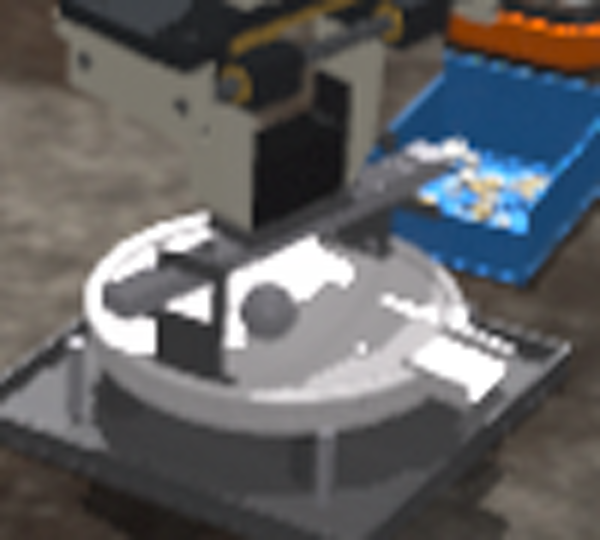

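The bar is entering under the near lip at (190,255), just above the ledge, and the far end is at the far hook at (380,235), with no contact forces. Finishing the twist gently.

```bash
echo '{"plan":[[0,0,0,-0.05,0.04],[0,0,0,-0.05,0.04],[0,0,0,-0.05,0.04],[0,0,0,0,0.04],[0,0,0,0,0.04]]}' | python3 shift.py; python3 goto.py .4968 -.1747 .0988 103.3;echo '{"plan":[[0,0,0,-0.04,0.04],[0,0,0,-0.035,0.04],[0,0,0,0,0.04],[0,0,0,0,0.04]]}' | python3 shift.py; python3 goto.py .4968 -.1747 .0988 103.3; python3 - <<'E'
from h import *
c=r.camera("scene");a=cv2.resize(c["pixels"][235:325,315:415,::-1],None,fx=6,fy=6,interpolation=cv2.INTER_CUBIC);cv2.imwrite("pics/s4.png",a)
E
```

```text
t: 9.95
tool_pos: [0.4961, -0.1747, 0.0978]
orientation: [0.65, 0.76, -0.0, 0.0]
contact_force: [0.1, 0.2, -2.5]
finger_gap: 0.0537
grasp_force: 55.0
t 9.95 shift [-0.0001  0.0006 -0.001 ] turn -0.07738561114830353 yaw 98.86613108616167 tilt [ 0.     -0.0001 -1.    ] p [ 0.4961 -0.1747  0.0978] q [ 0.9845  0.5918 -0.8891  1.9544  0.5965  0.8807 -0.0653] gap 0.05373281029617253 F [ 0.1288  0.2343 -2.4725] T [-0.0285 -0.0432 -0.017 ] G 54.99822735786438
t: 10.45
tool_pos: [0.4961, -0.1747, 0.0977]
orientation: [0.621, 0.784, 0.0, -0.0]
contact_force: [0.2, 0.4, -2.5]
finger_gap: 0.0537
grasp_force: 55.0
t 10.45 shift [-0.0002  0.0007 -0.0011] turn -0.001428492566911548 yaw 103.21815340485016 tilt [ 0.      0.0001 -1.    ] p [ 0.4961 -0.1747  0.0977] q [ 0.9964  0.5999 -0.9063  1.9541  0.6102  0.8872 -0.0004] gap 0.05368369314041711 F [ 0.2137  0.3726 -2.465 ] T [-0.0653 -0.082   0.0454] G 54.99830424785614
```

View pics/s4.png

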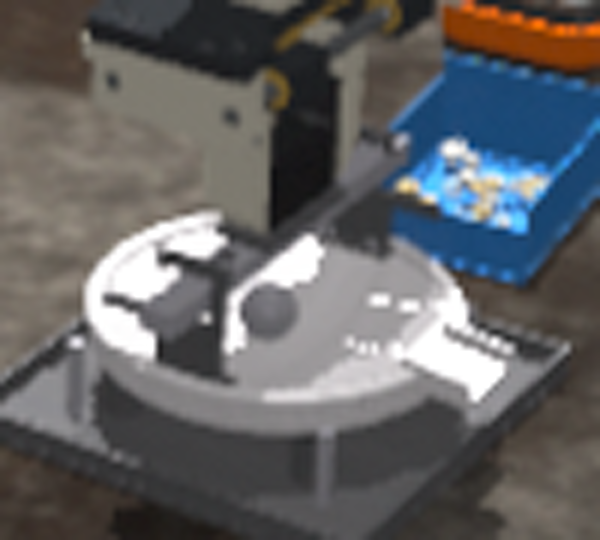

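The bar is home: it lies under the near lip at (185,285) against the back wall, and under the far lip at (385,150). Raising slowly to seat it. Contact should come at about 7 mm; about 4 mm would mean a tooth.

```bash
echo '{"plan":[[0,0,-0.002,0,0.04],[0,0,-0.002,0,0.04],[0,0,-0.001,0,0.04],[0,0,0,0,0.04],[0,0,0,0,0.04]]}' | python3 shift.py; echo '{"plan":[[0,0,-0.001,0,0.04],[0,0,-0.001,0,0.04],[0,0,0,0,0.04],[0,0,0,0,0.04]]}' | python3 shift.py;echo '{"plan":[[0,0,-0.001,0,0.04],[0,0,-0.001,0,0.04],[0,0,0,0,0.04],[0,0,0,0,0.04]]}' | python3 shift.py; python3 goto.py .4968 -.1747 .0988 103.3
```

```text
t: 11.12
tool_pos: [0.4961, -0.1747, 0.1027]
orientation: [0.621, 0.784, -0.0, 0.0]
contact_force: [-0.1, 0.3, -2.2]
finger_gap: 0.0536
grasp_force: 55.0
t: 11.62
tool_pos: [0.4962, -0.1747, 0.1048]
orientation: [0.621, 0.784, 0.0, 0.0]
contact_force: [0.1, 0.6, -1.7]
finger_gap: 0.0538
grasp_force: 55.0
t: 12.12
tool_pos: [0.4959, -0.1746, 0.1065]
orientation: [0.621, 0.784, -0.0, -0.0]
contact_force: [0.5, -0.9, -7.2]
finger_gap: 0.0538
grasp_force: 55.0
t 12.12 shift [-0.0003  0.0009  0.0077] turn -0.0011362292149866878 yaw 103.23489886142181 tilt [-0.0004  0.0002 -1.    ] p [ 0.4959 -0.1746  0.1065] q [ 1.0061  0.5876 -0.9183  1.9492  0.5959  0.902   0.0108] gap 0.05377016812423806 F [ 0.4873 -0.9075 -7.1934] T [ 0.0007 -0.178  -0.012 ] G 54.99682903289795
```

Contact came at about 8.5 mm, clear of the teeth, and the force now matches dish + ball + bar. Smooth vertical lift.

```bash
echo '{"plan":[[0,0,-0.001,0,0.04],[0,0,-0.002,0,0.04],[0,0,-0.003,0,0.04],[0,0,-0.004,0,0.04],[0,0,-0.005,0,0.04],[0,0,-0.006,0,0.04],[0,0,-0.006,0,0.04],[0,0,-0.006,0,0.04],[0,0,-0.006,0,0.04],[0,0,-0.006,0,0.04],[0,0,-0.006,0,0.04],[0,0,-0.005,0,0.04]]}' | python3 shift.py;echo '{"plan":[[0,0,-0.004,0,0.04],[0,0,-0.003,0,0.04],[0,0,-0.002,0,0.04],[0,0,-0.001,0,0.04],[0,0,0,0,0.04],[0,0,0,0,0.04],[0,0,0,0,0.04],[0,0,0,0,0.04]]}' | python3 shift.py; python3 goto.py .4968 -.1747 .17 103.3; python3 - <<'E'
from h import *
c=r.camera("scene");a=cv2.resize(c["pixels"][205:325,300:430,::-1],None,fx=5,fy=5,interpolation=cv2.INTER_CUBIC);cv2.imwrite("pics/s5.png",a)
E
```

```text
t: 13.62
tool_pos: [0.4962, -0.1747, 0.1632]
orientation: [0.621, 0.784, 0.0, 0.0]
contact_force: [-0.8, -0.0, -7.6]
finger_gap: 0.0536
grasp_force: 55.0
t: 14.62
tool_pos: [0.4961, -0.1747, 0.1727]
orientation: [0.621, 0.784, 0.0, -0.0]
contact_force: [-0.7, 0.2, -7.9]
finger_gap: 0.054
grasp_force: 55.0
t 14.62 shift [-0.0002  0.0007  0.0027] turn -0.0010656467885623796 yaw 103.23894293656372 tilt [-0.  0. -1.] p [ 0.4961 -0.1747  0.1727] q [ 1.0754  0.4999 -0.9998  1.9007  0.4953  1.0129  0.089 ] gap 0.05404685829605751 F [-0.7141  0.2174 -7.8692] T [-0.0562 -0.1417 -0.0058] G 54.99684154987335
```

View pics/s5.png

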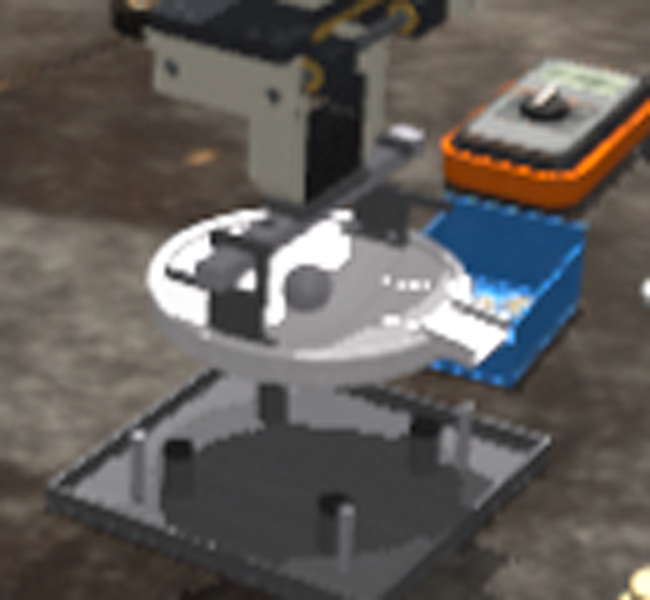

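The dish hangs level and clear of the stand, the ball is central at (308,288) and the bar is under both lips at (235,265) and (385,205). Now a gentle quarter turn anticlockwise about the dish axis, while I work out the bin corners.

```bash
echo '{"plan":[[0,0,0,-0.01,0.04],[0,0,0,-0.025,0.04],[0,0,0,-0.04,0.04],[0,0,0,-0.055,0.04],[0,0,0,-0.07,0.04],[0,0,0,-0.08,0.04],[0,0,0,-0.08,0.04],[0,0,0,-0.08,0.04],[0,0,0,-0.08,0.04],[0,0,0,-0.08,0.04],[0,0,0,-0.08,0.04],[0,0,0,-0.08,0.04]]}' | python3 shift.py; echo '{"plan":[[0,0,0,-0.08,0.04],[0,0,0,-0.08,0.04],[0,0,0,-0.08,0.04],[0,0,0,-0.08,0.04],[0,0,0,-0.08,0.04],[0,0,0,-0.08,0.04],[0,0,0,-0.08,0.04],[0,0,0,-0.08,0.04],[0,0,0,-0.07,0.04],[0,0,0,-0.055,0.04],[0,0,0,-0.03,0.04],[0,0,0,-0.015,0.04]]}' | python3 shift.py; echo '{"plan":[[0,0,0,-0.01,0.04],[0,0,0,0,0.04],[0,0,0,0,0.04]]}' | python3 shift.py;python3 - <<'E'
from h import *
c=r.camera("top")
f=lambda p:(np.array(p,float)+.5)/4.3-.5+np.array([235,175])
B=ray(c,f([(423,72),(527,33)]),.05)[:,:2];F=ray(c,f([(473,214),(577,178)]),.027)[:,:2]
print(B,F,"widths",np.linalg.norm(B[0]-B[1]),np.linalg.norm(F[0]-F[1]),np.linalg.norm(B-F,axis=1))
cen=(B.mean(0)+F.mean(0))/2;e=B.mean(0)-F.mean(0);a=np.arctan2(e[1],e[0]);print("bin",cen,np.degrees(a))
# aim: spout at bin centre -10 mm, dish x at 13.3 deg
t=np.radians(13.3);u=np.array([np.cos(t),np.sin(t)]);ub=e/np.linalg.norm(e)
T=cen-.01*ub-.098*u;print("target",T)
o,p,R=tool();print(R.T@np.r_[T-p[:2],0],p,np.degrees(np.arctan2(R[1,0],R[0,0])),o["q"],o["contact_force"])
E
```

```text
t: 16.18
tool_pos: [0.4961, -0.175, 0.1727]
orientation: [0.284, 0.959, -0.0, 0.0]
contact_force: [-0.0, 0.4, -7.1]
finger_gap: 0.0534
grasp_force: 55.0
t: 17.68
tool_pos: [0.4961, -0.1749, 0.1727]
orientation: [-0.115, 0.993, 0.0, -0.0]
contact_force: [-0.0, 0.7, -8.0]
finger_gap: 0.054
grasp_force: 55.0
t: 18.05
tool_pos: [0.4961, -0.1747, 0.1728]
orientation: [-0.12, 0.993, -0.0, 0.0]
contact_force: [-0.7, -0.0, -7.6]
finger_gap: 0.0539
grasp_force: 55.0
[[ 0.7282 -0.0626]
 [ 0.7569 -0.1416]] [[ 0.6237 -0.0989]
 [ 0.6499 -0.1785]] widths 0.08403199110329632 0.08377910050746998 [0.1107 0.1133]
bin [ 0.6897 -0.1204] 19.102969179644738
target [ 0.5849 -0.1462]
[-0.093   0.0066 -0.    ] [ 0.4961 -0.1747  0.1728] -166.24238620652983 [ 1.2537  0.7287 -1.3423  1.8966  0.778   1.1792  1.4363] [ 0.1309  0.0715 -7.5252]
```

The bin measures 84 × 112 mm with its centre at (0.690,−0.120), consistent with the given sizes. Moving towards it with gentle ramps.

```bash
echo '{"plan":[[-0.001,0,0,0,0.04],[-0.002,0,0,0,0.04],[-0.003,0.0003,0,0,0.04],[-0.004,0.0004,0,0,0.04],[-0.005,0.0004,0,0,0.04],[-0.006,0.0005,0,0,0.04],[-0.007,0.0005,0,0,0.04],[-0.007,0.0005,0,0,0.04],[-0.007,0.0005,0,0,0.04],[-0.007,0.0005,0,0,0.04],[-0.007,0.0005,0,0,0.04],[-0.007,0.0005,0,0,0.04]]}' | python3 shift.py; echo '{"plan":[[-0.007,0.0005,0,0,0.04],[-0.006,0.0005,0,0,0.04],[-0.005,0.0004,0,0,0.04],[-0.004,0.0004,0,0,0.04],[-0.003,0.0003,0,0,0.04],[-0.002,0,0,0,0.04],[-0.002,0,0,0,0.04],[-0.001,0,0,0,0.04],[0,0,0,0,0.04],[0,0,0,0,0.04]]}' | python3 shift.py; echo '{"plan":[[0,0,0,0,0.04],[0,0,0,0,0.04],[0,0,0,0,0.04],[0,0,0,0,0.04],[0,0,0,0,0.04],[0,0,0,0,0.04],[0,0,0,0,0.04],[0,0,0,0,0.04],[0,0,0,0,0.04],[0,0,0,0,0.04],[0,0,0,0,0.04],[0,0,0,0,0.04]]}' | python3 shift.py; python3 goto.py .5849 -.1462 .1727 193.5; python3 - <<'E'
from h import *
a=r.camera("scene")["pixels"][180:330,300:460,::-1];b=r.camera("top")["pixels"][165:285,310:430,::-1]
cv2.imwrite("pics/s6.png",np.hstack([cv2.resize(a,(480,450)),cv2.resize(b,(320,320))[:450] if 0 else cv2.copyMakeBorder(cv2.resize(b,(320,320)),0,130,0,0,0)]))
E
```

```text
t: 19.6
tool_pos: [0.5567, -0.1551, 0.1727]
orientation: [-0.12, 0.993, 0.0, 0.0]
contact_force: [-0.1, 0.4, -7.4]
finger_gap: 0.0535
grasp_force: 55.0
t: 20.85
tool_pos: [0.5848, -0.1461, 0.1727]
orientation: [-0.12, 0.993, -0.0, -0.0]
contact_force: [0.8, 0.4, -7.3]
finger_gap: 0.0536
grasp_force: 55.0
t: 22.35
tool_pos: [0.5848, -0.1461, 0.1727]
orientation: [-0.12, 0.993, -0.0, -0.0]
contact_force: [-0.3, -0.4, -7.2]
finger_gap: 0.0536
grasp_force: 55.0
t 22.35 shift [-0.     -0.0001  0.    ] turn 0.004589578909262676 yaw -166.23703649875702 tilt [-0. -0. -1.] p [ 0.5848 -0.1461  0.1727] q [ 1.0249  0.8094 -1.2505  1.7088  0.8116  1.2444  1.3874] gap 0.05359384359883887 F [-0.2635 -0.4034 -7.2284] T [ 0.0898 -0.0853  0.0704] G 54.9968022108078
```

View pics/s6.png

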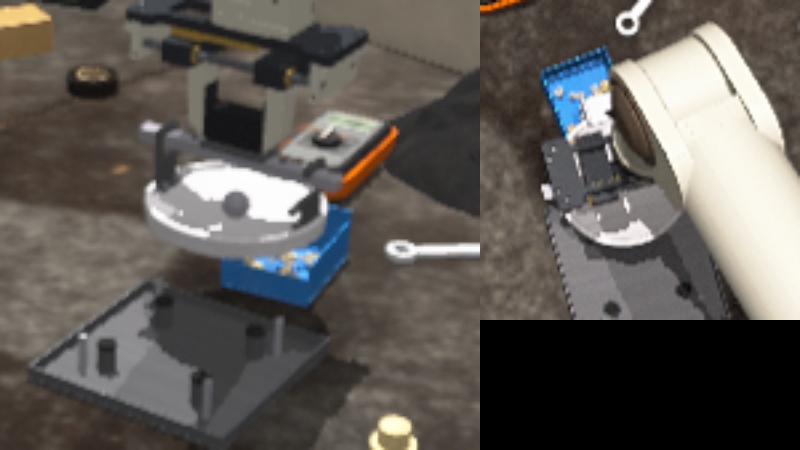

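The dish hangs level, the ball is in the middle at (235,205), the spout lies over the unmoved bin (top view near (590,125)) and the stand is free. I'll let the ball settle, then hand in.

```bash
for i in 1 2 3; do echo '{"plan":[[0,0,0,0,0.04],[0,0,0,0,0.04],[0,0,0,0,0.04],[0,0,0,0,0.04],[0,0,0,0,0.04],[0,0,0,0,0.04],[0,0,0,0,0.04],[0,0,0,0,0.04],[0,0,0,0,0.04],[0,0,0,0,0.04],[0,0,0,0,0.04],[0,0,0,0,0.04]]}' | python3 shift.py | head -1; done; python3 -c "
from cell import r
print(r.close_job())"
```

```text
t: 23.95
t: 25.45
t: 26.95
the job is handed in; nothing more can be done
None
```

The job is handed in: at 27 s the arm was holding the dish by the bar, level and still, about 68 mm above its posts, with the spout over the bin and the ball in the middle; the verdict was not shown.

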